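Find the socket key for the die clamp

TASK

The nut on the green die clamp needs snugging down, and one of the three socket keys standing on the cork mat fits it: a key that is too small stays sitting on top of the nut, one that is too big drops over it but spins round without turning it. Try the keys, standing each one that does not fit back upright on the cork mat, then seat the right key fully home on the clamp's nut and turn the nut about an eighth of a turn clockwise (seen from above) with it. Finish while still holding the key, upright and fully home on the nut; leave the spare nuts on the wooden bar and the paint jars alone.

Things in the scene. Friction and masses are not known exactly. Their poses are not given: they have to be found in the camera images.
- clamp: die clamp, fixed: green base plate 150 (x) x 120 (y) x 22 mm with a brass die under a steel strap and, at its centre, a round washer of 60 mm diameter whose top is 45 mm high. Origin: centre of its underside
- clamp_washer (a point): centre of the washer's top, where the nut to be snugged stands; a key that is fully home has its underside on this washer
- spare_bar: wooden bar, fixed, 60 x 170 x 45 mm, that carries the two spare nuts. Origin: centre of its underside
- mat: cork mat, fixed, 210 (x) x 250 (y) x 4 mm, on which the three keys stand. Origin: centre of its underside
- socket_red: loose socket key, red grip, 0.3 kg, bore down. Origin: centre of underside, z up. Steel hex body 44 mm across flats, 40 tall, hex bore 27 deep from below; on top a wing grip 36 (x) x 18 (y) x 40 mm (40 to 80 mm up). Body and bore have flats facing +y, -y and every 60 deg. The keys look alike but are bored 21.8, 27.6 and 34.4 mm across flats; which colour has which is not known
- socket_yellow: loose socket key, yellow grip, 0.3 kg, bore down. Origin: centre of underside, z up. Steel hex body 44 mm across flats, 40 tall, hex bore 27 deep from below; on top a wing grip 36 (x) x 18 (y) x 40 mm (40 to 80 mm up). Body and bore have flats facing +y, -y and every 60 deg. The keys look alike but are bored 21.8, 27.6 and 34.4 mm across flats; which colour has which is not known
- socket_blue: loose socket key, blue grip, 0.3 kg, bore down. Origin: centre of underside, z up. Steel hex body 44 mm across flats, 40 tall, hex bore 27 deep from below; on top a wing grip 36 (x) x 18 (y) x 40 mm (40 to 80 mm up). Body and bore have flats facing +y, -y and every 60 deg. The keys look alike but are bored 21.8, 27.6 and 34.4 mm across flats; which colour has which is not known
- nut_brass_seat (a point): centre of the underside of the brass hex nut, z up, turns with it. 20 mm across flats; sides 16 mm tall, then a 4 mm tapered crown and a 3 mm stud end. Flats face +x, -x of this frame and every 60 deg. One of the three nuts (it varies) sits on the clamp's washer, 45 mm up; the other two on the spare bar, same height
- nut_steel_seat (a point): centre of the underside of the steel hex nut, z up, turns with it. 25.5 mm across flats; sides 16 mm tall, then a 4 mm tapered crown and a 3 mm stud end. Flats face +x, -x of this frame and every 60 deg. One of the three nuts (it varies) sits on the clamp's washer, 45 mm up; the other two on the spare bar, same height
- nut_copper_seat (a point): centre of the underside of the copper hex nut, z up, turns with it. 32 mm across flats; sides 16 mm tall, then a 4 mm tapered crown and a 3 mm stud end. Flats face +x, -x of this frame and every 60 deg. One of the three nuts (it varies) sits on the clamp's washer, 45 mm up; the other two on the spare bar, same height
- nut_brass (a joint): turn of the brass nut on its stud, rad, 0 at the start, grows clockwise seen from above (tightening), free from -0.6 to 1.6; stiff, takes about 0.22 N m and stays where it is left
- nut_steel (a joint): turn of the steel nut on its stud, rad, 0 at the start, grows clockwise seen from above (tightening), free from -0.6 to 1.6; stiff, takes about 0.22 N m and stays where it is left
- nut_copper (a joint): turn of the copper nut on its stud, rad, 0 at the start, grows clockwise seen from above (tightening), free from -0.6 to 1.6; stiff, takes about 0.22 N m and stays where it is left
- jar_red: red paint jar with a yellow cap, 48 mm diameter, 55 mm tall, loose. Origin: centre of its underside
- jar_green: green paint jar with a steel cap, 48 mm diameter, 55 mm tall, loose. Origin: centre of its underside

How it is judged:
By the outcome, as a careful person would: the job done as asked, in the order asked, and still so for the second after the job is handed in, while the arm keeps its last pose, push and grip.
It also fails if it takes over 72 s, if anything falls off the work surface, if the arm or the gripper's body presses on something with over 40 N, if the wrist force passes 120 N, or if a joint passes its speed limit or range.

ROBOT

A 7-joint arm with a two-finger parallel gripper is mounted at the origin on the work surface. World frame = base frame: x ahead of the robot, y to its left, z up, the work surface at z = 0. Lengths are in m, angles in degrees, forces in N, time in s.
With the tool pointing down it reaches from about 0.35 to 0.9 m from the base axis. Payload 7.2 kg.
Tool frame: the origin (TCP) lies at the very end of the fingers, on their centre line; the grasp point (between the pads) lies 19 mm behind it; z points along the fingers, y is the line along which they close (so a half turn about z gives the same grasp; the last joint's range is limited). The gripper opens to 85 mm and grips with 20 to 120 N. Pads are 22 mm wide; open, the fingers measure 114 mm over their backs; the gripper's body (76 mm by 85 mm) begins 54 mm behind the grasp point. The pads swing forward as they close: fully open they stand 13 mm farther back than shut.
Start: joints at [-71.631, 23.554, -0.728, 91.456, 0.321, 64.991, -4.71], TCP at [0.237, 0.578, 0.231] pointing down, gripper open.
Joint ranges: [-169.25, 169.25], [-16.82, 113.86], [-84.01, 82.57], [7.8, 145.47], [-59.2, 239.2], [7.22, 106.19], [-163.78, 163.78]. Speed limits (degrees/s): [136.94, 136.94, 172.46, 172.46, 180, 180, 180].

INTERFACE

Orientations are given as [roll, pitch, yaw] about the fixed x, y, z axes, in that order (R = Rz(yaw) Ry(pitch) Rx(roll)).
In Python, from station import sensors, cams, job gives the robot as it stands. The module is installed in compiled form; this text tells all that it offers.
- The arm moves only by the shell command python3 -m jog 'ROWS' [FORCE]. ROWS is JSON, one flat list of numbers, 5 for each row, row after row: the shift along the tool's x, y, z in m, then the turn about the tool's z in degrees, then the closure, from -1 (fully open) to 1 (shut). A call has exactly 8 rows; each row shifts and turns the commanded pose from where the row before left it, along the tool's axes as they then stand; what a row does not reach is not made up. A row lasts 1/10 s, in which the tool goes at most 50 mm and 8.59 degrees, less where a joint would pass 70% of its speed; a pose out of reach is approached as far as the arm can. A call is refused whole if a number of a shift passes 0.05 or a number of a turn 8.59, either way. A call with a gripper value outside its range is refused whole. The fingers move at their own pace and stop on an object; FORCE is the grip in N (left out, the last holds). Time passes only in rows, so rows that do not move let the fingers close, or fill a call up. It gives the time, the measured TCP pose, the force, the opening and the grip force at its end, in the units of the state.
- sensors.get_obs(): the state, without advancing time (a new reading comes with each control period).
- cams.grab_frame(name): name is "scene" or "top" or "wrist"; returns a dict with "img" (400x640x3 uint8, red, green, blue), "K" (3x3 intrinsics, pixels), "k1" (the pictures are not rectified: a ray, as slopes to the right and down, at radius r is drawn at 1 + k1 r^2 times it, then the intrinsics apply), "world_to_cam" (4x4, takes a point from world to camera coordinates); the wrist camera has in their place "mount" (4x4, takes a point from camera to tool coordinates, whose origin is the TCP and whose axes are the flange's). Camera axes: x right, y down, z forward; pixel columns grow to the right and rows downward; lengths in m; the calibration is good to about 2 mm. A picture is of the moment at which its call begins: read the wrist's pose just before it. There is no depth.
- job.job_done(): hands the job in; it is judged then, once.
The state is a dict: "clock": time; "qpos": joint angles; "dq": joint speeds; "effort": joint torques, N m; "ee_pos": TCP position; "orientation": TCP orientation; "force": force on the tool from outside, world axes, zero at the start; "moment": the same for the moment, N m; "gripper_width": finger opening in m; "finger_force": force on a finger pad.
Only numpy, scipy, OpenCV 4.12 (cv2) and the standard library are available. Lean on these libraries where they do the work, as an engineer would, in place of code of your own. Each camera call takes 0.05 s, during which the arm holds its last target. There are 200 camera calls.

## Working session

There is one attempt and no reset: what is moved stays moved. The work goes in short steps, Python scripts to look and compute and a shell command to move; the robot and the scene stay as the last step left them, time stands still between calls to the robot, and variables do not carry over. Pictures are saved under pics/ and viewed, at most 13 in all, crops included, and the job is handed in when it is done.

```bash
mkdir -p pics; python3 - <<'E'
from station import sensors,cams
import cv2,numpy as np
o=sensors.get_obs();print(o)
for n in("top","scene"):
    f=cams.grab_frame(n);cv2.imwrite(f"pics/{n}0.png",f["img"][:,:,::-1]);np.save(f"{n}.npy",f,allow_pickle=True)
    print(n,f["K"],f["k1"],f["world_to_cam"])
E
```

```text
{'clock': 0.0, 'qpos': array([-71.63125916,  23.59894998,  -0.72853049,  91.50538132,
         0.32031079,  64.98877809,  -4.70854477]), 'dq': array([-0.03655018, -0.02240054, -0.0524324 , -0.02182921, -0.07648792,
        0.02333436,  0.03899716]), 'effort': array([-9.09118489e-05, -6.00596952e+01,  6.82047307e-01, -2.99419463e+01,
        1.37130477e-02,  9.98846604e-03, -3.20995855e-05]), 'ee_pos': array([0.23676626, 0.57787899, 0.23045512]), 'orientation': array([-1.79909114e+02,  5.89054153e-03,  1.57726218e+02]), 'force': array([-1.15583023, -0.28883238,  0.62121257]), 'moment': array([ 0.00571658, -0.02766983, -0.01687278]), 'finger_force': 0.0, 'gripper_width': 0.08533912581029338}
top [[485.27322939   0.         314.31964905]
 [  0.         485.27322939 199.56182186]
 [  0.           0.           1.        ]] -0.09436442420336072 [[-0.01725967 -0.99967959 -0.0185153   0.07887185]
 [-0.98769252  0.01992598 -0.15513364  0.61539329]
 [ 0.15545287  0.01560987 -0.98771997  1.0618121 ]
 [ 0.          0.          0.          1.        ]]
scene [[480.14139532   0.         317.38583057]
 [  0.         480.14139532 198.76078704]
 [  0.           0.           1.        ]] 0.010958503981339919 [[ 0.66327193  0.74826944 -0.01277471 -0.43845744]
 [ 0.6353059  -0.57199812 -0.51884927 -0.32851723]
 [-0.39554616  0.33602231 -0.85477029  1.38060369]
 [ 0.          0.          0.          1.        ]]
```

View pics/top0.png

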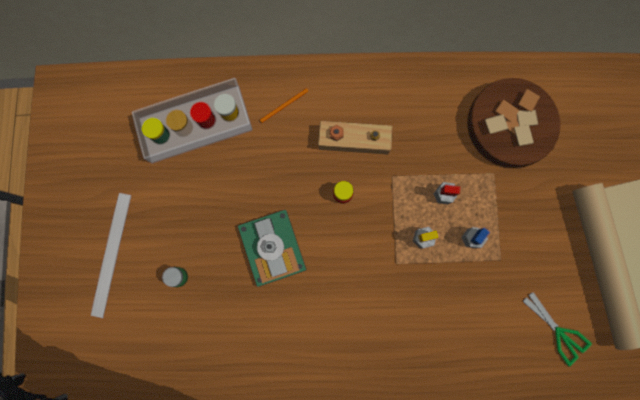

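View pics/scene0.png

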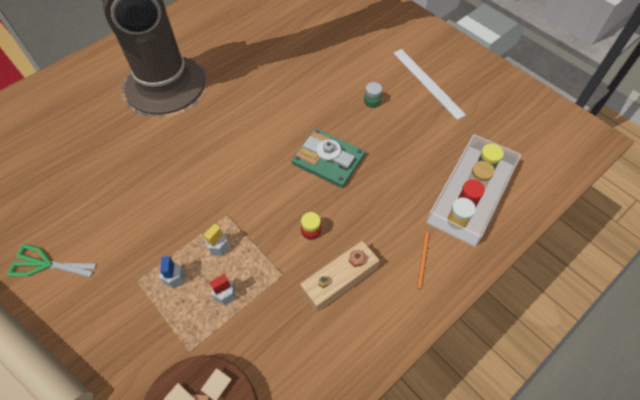

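The top view shows the clamp at about (270,247) with a steel nut. The keys are red (449,191), yellow (428,237) and blue (480,237), and the spare nuts on the bar are copper and brass. The scene view agrees, so I'll measure from these two.

```bash
cat > h.py <<'E'
import numpy as np,cv2
from scipy.spatial.transform import Rotation as Ro
from station import sensors,cams
def tcp(o=None):
    o=o or sensors.get_obs();T=np.eye(4);T[:3,:3]=Ro.from_euler('xyz',o['orientation'],degrees=True).as_matrix();T[:3,3]=o['ee_pos'];return T
def grab(n):
    T=tcp();f=cams.grab_frame(n)
    f['c2w']=T@f['mount'] if n=='wrist' else np.linalg.inv(f['world_to_cam'])
    return f
def ray(f,px):
    px=np.atleast_2d(np.array(px,float));K=f['K']
    d=(px-[K[0,2],K[1,2]])/[K[0,0],K[1,1]];s=d.copy()
    for _ in range(20): s=d/(1+f['k1']*(s**2).sum(1,keepdims=True))
    return f['c2w'][:3,3],np.c_[s,np.ones(len(s))]@f['c2w'][:3,:3].T
def plane(f,px,z):
    c,d=ray(f,px);return c+d*((z-c[2])/d[:,2])[:,None]
def proj(f,P):
    w=np.linalg.inv(f['c2w']);P=np.atleast_2d(P)@w[:3,:3].T+w[:3,3];s=P[:,:2]/P[:,2:]
    s=s*(1+f['k1']*(s**2).sum(1,keepdims=True));return s*[f['K'][0,0],f['K'][1,1]]+[f['K'][0,2],f['K'][1,2]]
def cross(a,b):
    (c1,d1),(c2,d2)=a,b;d1,d2=d1[0],d2[0]
    t=np.linalg.lstsq(np.c_[d1,-d2],c2-c1,rcond=None)[0];p,q=c1+t[0]*d1,c2+t[1]*d2
    return (p+q)/2,np.linalg.norm(p-q)
HS={'red':[(0,10),(170,180)],'yellow':[(22,34)],'blue':[(105,125)]}
def mask(img,col,smin=130,vmin=60):
    h=cv2.cvtColor(img,cv2.COLOR_RGB2HSV);m=np.zeros(h.shape[:2],np.uint8)
    for a,b in HS[col]: m|=cv2.inRange(h,(a,smin,vmin),(b,255,255))
    return m
def blob(m,roi=None):
    if roi: r=np.zeros_like(m);x0,y0,x1,y1=roi;r[y0:y1,x0:x1]=1;m=m*r
    cs,_=cv2.findContours(m,cv2.RETR_EXTERNAL,cv2.CHAIN_APPROX_NONE);c=max(cs,key=cv2.contourArea)
    M=cv2.moments(c);return c[:,0,:],np.array([M['m10'],M['m01']])/M['m00']
E
python3 - <<'E'
from h import *
F={n:grab(n) for n in('top','scene')}
t=F['top'];s=F['scene']
for c,r1,r2 in(('red',(400,175,500,265),(140,215,280,345)),('yellow',(400,175,500,265),(140,215,280,345)),('blue',(400,175,500,265),(140,215,280,345))):
    k,p=blob(mask(t['img'],c),r1);k2,q=blob(mask(s['img'],c),r2)
    P,e=cross(ray(t,p),ray(s,q));w=plane(t,k,.084)[:,:2]
    print(c,len(k),p,q,P.round(4),round(e,4),cv2.minAreaRect(w.astype(np.float32)*1000))
print('washer',plane(t,[270,247],.045),plane(s,[328,149],.045))
o=grab('wrist');print(o['mount'].round(3),o['K'][0],o['k1'])
print('TCP x,y axes',tcp()[:2,:2])
for n,px in(('copper',(337,132)),('brass',(376,135)),('jr',(344,190)),('jg',(175,277))):print(n,plane(t,px,.06))
E
```

```text
red 46 [451.57142857 189.39285714] [219.49184149 283.14763015] [ 0.6306 -0.2422  0.071 ] 0.0016 ((628.30810546875, -237.00669860839844), (42.694183349609375, 20.491764068603516), 86.2628173828125)
yellow 44 [428.52753623 235.65217391] [211.4249668  232.24169987] [ 0.5261 -0.1854  0.0752] 0.0029 ((525.9705810546875, -181.73672485351562), (17.052837371826172, 40.40166091918945), 11.094902038574219)
blue 33 [480.99661591 235.75296108] [166.62372188 266.7801636 ] [ 0.5247 -0.3036  0.0675] 0.0013 ((523.554931640625, -298.6350402832031), (16.974411010742188, 33.899681091308594), 52.85253143310547)
washer [[0.51042756 0.16985778 0.045     ]] [[0.51094736 0.16917799 0.045     ]]
[[ 0.001 -0.965 -0.263  0.067]
 [ 1.     0.001  0.    -0.001]
 [-0.    -0.263  0.965 -0.144]
 [ 0.     0.     0.     1.   ]] [312.78128203   0.         317.25238746] -0.05503749648531174
TCP x,y axes [[-0.92537329  0.37905701]
 [ 0.37905708  0.92537303]]
copper [[0.77247202 0.01184725 0.06      ]]
brass [[ 0.76340973 -0.07825666  0.06      ]]
jr [[ 6.35605479e-01 -5.96577084e-04  6.00000000e-02]]
jg [[0.4454035  0.38286771 0.06      ]]
```

```bash
python3 -m jog '[-0.0254,-0.0171,0.0037,0,-1, -0.0254,-0.0171,0.0037,0,-1, -0.0254,-0.0171,0.0037,0,-1, -0.0254,-0.0171,0.0037,0,-1, -0.0254,-0.0171,0.0037,0,-1, -0.0254,-0.0171,0.0037,0,-1, -0.0254,-0.0171,0.0037,0,-1, -0.0254,-0.0171,0.0037,0,-1]'
python3 -m jog '[-0.0254,-0.0171,0.0037,0,-1, -0.0254,-0.0171,0.0037,0,-1, -0.0254,-0.0171,0.0037,0,-1, -0.0254,-0.0171,0.0037,0,-1, -0.0254,-0.0171,0.0037,0,-1, -0.0254,-0.0171,0.0037,0,-1, -0.0254,-0.0171,0.0037,0,-1, -0.0254,-0.0171,0.0037,0,-1]'
python3 -m jog '[0,0,0,0,-1,0,0,0,0,-1,0,0,0,0,-1,0,0,0,0,-1,0,0,0,0,-1,0,0,0,0,-1,0,0,0,0,-1,0,0,0,0,-1]'
python3 - <<'E'
from h import *
f=grab('wrist');cv2.imwrite('pics/w1.png',f['img'][:,:,::-1]);np.save('w1.npy',f,allow_pickle=True)
u,v=proj(f,[.5107,.1695,.061])[0];print(u,v,tcp()[:3,3]);u,v=int(u),int(v)
c=f['img'][max(v-90,0):v+90,max(u-120,0):u+120];cv2.imwrite('pics/w1c.png',cv2.resize(c,None,fx=3,fy=3,interpolation=cv2.INTER_CUBIC)[:,:,::-1])
E
```

```text
clock: 1.05
ee_pos: [0.3737, 0.3736, 0.2016]
orientation: [180.0, 0.0, 157.7]
force: [0.9, 0.3, 0.2]
gripper_width: 0.0856
finger_force: 0.0
clock: 1.85
ee_pos: [0.5099, 0.17, 0.172]
orientation: [180.0, 0.0, 157.7]
force: [0.3, 0.3, -1.0]
gripper_width: 0.0858
finger_force: 0.0
clock: 2.65
ee_pos: [0.5092, 0.1713, 0.1721]
orientation: [180.0, 0.0, 157.7]
force: [-1.1, -0.4, -0.8]
gripper_width: 0.0849
finger_force: 0.0
317.0643575874671 198.15172561162788 [0.50923787 0.17119319 0.17208848]
```

View pics/w1c.png

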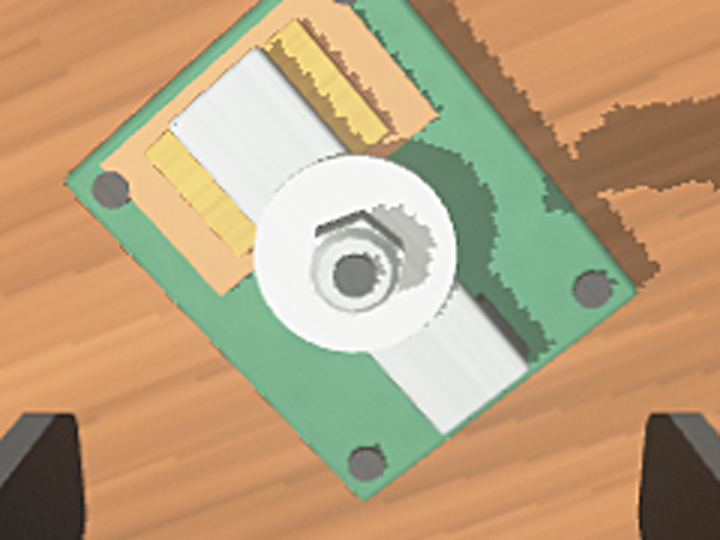

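The crop shows the white washer at (355,253), with the steel nut's stud at (355,272) and two dark flats on the nut's upper side. I'll zoom in for the nut's yaw.

```bash
python3 - <<'E'
from h import *
f=np.load('w1.npy',allow_pickle=True).item()
c=f['img'][170:230,285:350].astype(float);cv2.imwrite('pics/w1d.png',cv2.resize(np.clip(c*1.0,0,255).astype(np.uint8),None,fx=9,fy=9,interpolation=cv2.INTER_CUBIC)[:,:,::-1])
g=f['img'].min(2);m=((g>195)*255).astype(np.uint8)
m=cv2.morphologyEx(m,cv2.MORPH_OPEN,np.ones((3,3)))
m=((f['img'].max(2).astype(int)-g<25)&(f['img'].max(2)>205)).astype(np.uint8)
k,p=blob(m,(275,155,360,240));
print(plane(f,[[317+(355-351)/3,198+(253-264)/3]],.045), len(k), p)
u,v=proj(f,[.5107,.1695,.061])[0]
# crop origin
ox,oy=int(u)-120,int(v)-90
print(ox,oy,'washer',plane(f,[[ox+355.5/3,oy+253/3]],.045),'stud',plane(f,[[ox+355/3,oy+275/3]],.068))
E
```

```text
[[0.51188219 0.17023415 0.045     ]] 281 [317.20654051 195.1867005 ]
197 108 washer [[0.50921814 0.16858927 0.045     ]] stud [[0.50959404 0.16841874 0.068     ]]
```

View pics/w1d.png

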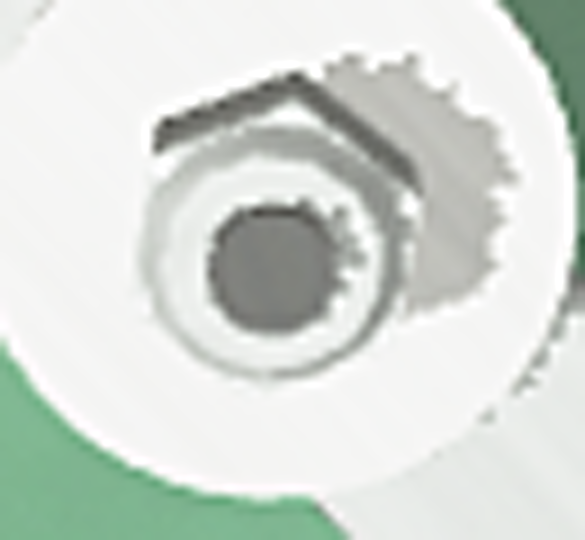

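The zoomed crop shows the nut's bottom corners at (157,122), (296,71) and (418,165). The stud centre is at (270,268).

```bash
python3 - <<'E'
from h import *
f=np.load('w1.npy',allow_pickle=True).item()
def w(p,z): p=(np.array(p,float)+.5)/9-.5+[285,170];return plane(f,p,z)[:,:2]
for pts,z in(([[157,122],[296,71],[418,165]],.045),([[155,152],[292,100],[418,192]],.061)):
    W=w(pts,z);d=np.diff(W,axis=0);print(W.round(4),np.degrees(np.arctan2(d[:,1],d[:,0]))%60,np.linalg.norm(d,axis=1))
print('stud',w([[270,268]],.068))
E
```

```text
[[0.4969 0.1607]
 [0.4973 0.1753]
 [0.5107 0.1829]] [28.25336002 29.66261404] [0.01459982 0.01532129]
[[0.4965 0.1615]
 [0.4967 0.1752]
 [0.5093 0.1827]] [28.94773296 31.06713087] [0.0136423  0.01464526]
stud [[0.50908936 0.16793511]]
```

```bash
python3 -m jog '[-0.0187,-0.04,0,0,-1,-0.0187,-0.04,0,0,-1,-0.0187,-0.04,0,0,-1,-0.0187,-0.04,0,0,-1,-0.0187,-0.04,0,0,-1,-0.0187,-0.04,0,0,-1,-0.0187,-0.04,0,0,-1,-0.0187,-0.04,0,0,-1]'
python3 -m jog '[0,0,0,7.1,-1,0,0,0,7.1,-1,0,0,0,7.1,-1,0,0,0,7.1,-1,0,0,0,7.1,-1,0,0,0,7.1,-1,0,0,0,7.1,-1,0,0,0,7.1,-1]'
python3 -m jog '[0,0,0,0,-1,0,0,0,0,-1,0,0,0,0,-1,0,0,0,0,-1,0,0,0,0,-1,0,0,0,0,-1,0,0,0,0,-1,0,0,0,0,-1]'
python3 - <<'E'
from h import *
o=sensors.get_obs();print(o['qpos'])
f=grab('wrist');cv2.imwrite('pics/w2.png',f['img'][:,:,::-1]);np.save('w2.npy',f,allow_pickle=True)
print(proj(f,[[.526,-.182,.084],[.628,-.24,.084],[.524,-.299,.084]]))
E
```

```text
clock: 3.5
ee_pos: [0.5263, -0.1835, 0.1722]
orientation: [180.0, 0.0, 157.7]
force: [0.3, 0.5, 0.3]
gripper_width: 0.0856
finger_force: 0.0
clock: 4.3
ee_pos: [0.5264, -0.1817, 0.1721]
orientation: [180.0, -0.0, 100.6]
force: [0.3, -0.2, -0.5]
gripper_width: 0.0859
finger_force: 0.0
clock: 5.1
ee_pos: [0.5264, -0.1818, 0.1721]
orientation: [180.0, 0.0, 100.9]
force: [-0.4, -0.1, 0.3]
gripper_width: 0.0854
finger_force: 0.0
[ -9.97420984  22.143944    31.19222618 106.56610008 -13.78394701
  55.02697742  38.24129291]
[[318.22874396 202.16979073]
 [423.70605087 289.06822419]
 [290.43671302 327.96323197]]
```

View pics/w2.png

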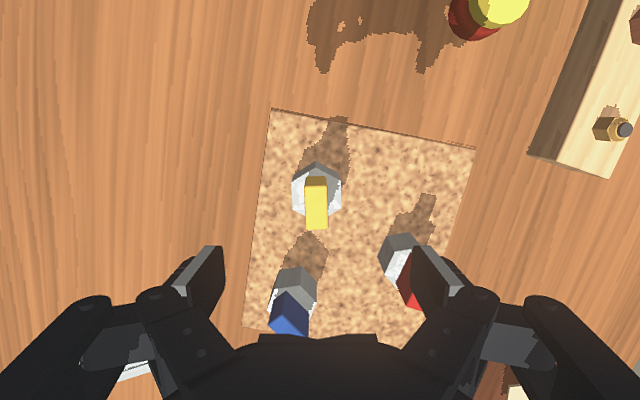

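The wrist view shows the yellow key near the centre, with its bright grip top at about (316,209). Blue is at (290,312) and red at (405,275).

```bash
cat >> h.py <<'E'
def top(f,col,roi,vmin,z=.084):
    k,p=blob(mask(f['img'],col,90,vmin),roi)
    r=cv2.minAreaRect((plane(f,k,z)[:,:2]*1000).astype(np.float32));(w,h)=r[1]
    return np.round(r[0],1),np.round(r[1],1),round((r[2]+(90 if h>w else 0))%180,1)
E
python3 - <<'E'
from h import *
f=np.load('w2.npy',allow_pickle=True).item()
h=cv2.cvtColor(f['img'],cv2.COLOR_RGB2HSV)
print(h[176:236:3,316])
for v in(100,180,200,215,225): print(v,top(f,'yellow',(280,150,350,240),v))
E
```

```text
[[ 21 139 147]
 [ 20 144 145]
 [ 20 142 147]
 [ 19 149 170]
 [ 29 129 245]
 [ 28 133 244]
 [ 28 133 244]
 [ 28 133 244]
 [ 28 133 244]
 [ 28 133 244]
 [ 28 132 244]
 [ 29 131 244]
 [ 29 131 244]
 [ 28 132 244]
 [ 28 132 244]
 [ 28 132 244]
 [ 28 132 244]
 [ 29 131 244]
 [ 14  97 232]
 [ 16 103 232]]
100 (array([ 525. , -186.9]), array([17.1, 34.9]), 102.8)
180 (array([ 525. , -186.9]), array([17.1, 34.9]), 102.8)
200 (array([ 525. , -186.9]), array([17.1, 34.9]), 102.8)
215 (array([ 525. , -186.9]), array([17.1, 34.9]), 102.8)
225 (array([ 525. , -186.9]), array([17.1, 34.9]), 103.0)
```

```bash
python3 -m jog '[-0.0047,-0.0023,0.01,-2.1,-1,0,0,0.016,0,-1,0,0,0.016,0,-1,0,0,0.016,0,-1,0,0,0.016,0,-1,0,0,0.016,0,-1,0,0,0.016,0,-1,0,0,0.017,0,-1]'
python3 -m jog '[0,0,0,0,1,0,0,0,0,1,0,0,0,0,1,0,0,0,0,1,0,0,0,0,1,0,0,0,0,1,0,0,0,0,1,0,0,0,0,1]' 60
python3 -m jog '[0,0,0,0,1,0,0,0,0,1,0,0,0,0,1,0,0,-0.01,0,1,0,0,-0.03,0,1,0,0,-0.04,0,1,0,0,-0.04,0,1,0,0,0,0,1]'
python3 - <<'E'
from h import *
o=sensors.get_obs();print(o['ee_pos'],o['gripper_width'],o['finger_force'],o['force'],o['qpos'])
f=grab('wrist');np.save('w3.npy',f,allow_pickle=True)
cv2.imwrite('pics/w3.png',f['img'][:,:,::-1])
E
```

```text
clock: 5.95
ee_pos: [0.5253, -0.1868, 0.0485]
orientation: [180.0, 0.0, 103.0]
force: [-0.2, -0.0, -0.4]
gripper_width: 0.0853
finger_force: 0.0
clock: 6.75
ee_pos: [0.5256, -0.1869, 0.0499]
orientation: [179.9, 0.0, 103.0]
force: [-0.9, 0.0, 6.8]
gripper_width: 0.0174
finger_force: 61.4
clock: 7.55
ee_pos: [0.5276, -0.1882, 0.1745]
orientation: [179.6, 0.2, 103.0]
force: [0.2, -0.1, -2.5]
gripper_width: 0.0172
finger_force: 60.3
[ 0.52756173 -0.18816476  0.17449914] 0.017203854797248962 60.29245376586914 [ 0.20809588 -0.11993461 -2.54446432] [ -9.33349133  21.99403597  31.16017282 106.38145101 -13.79916208
  54.86164639  40.88202736]
```

View pics/w3.png

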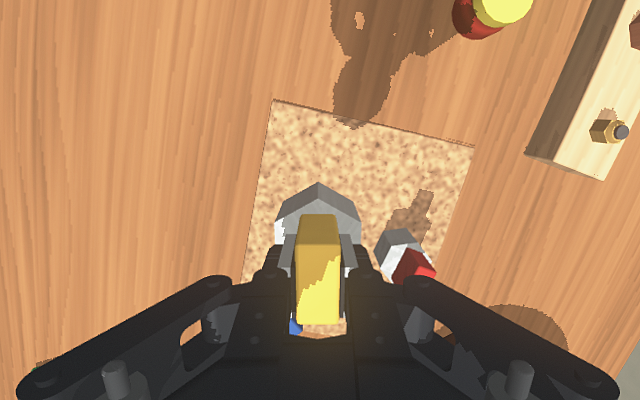

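The yellow key is held and lifted. The lower front corner of its body shows at (318,183), so I'll use that to check how it sits in the hand.

```bash
cat >> h.py <<'E'
def tool_at(f,px,zt):
    g=dict(f);g['c2w']=f['mount'];c,d=ray(g,px);return c+d*((zt-c[2])/d[:,2])[:,None]
E
python3 - <<'E'
from h import *
f=np.load('w3.npy',allow_pickle=True).item()
g=f['img'].astype(int);print([tuple(g[v,318]) for v in range(178,218,2)])
print('bottom corner',tool_at(f,[[318,182.5]],.0455)*1000)
print('body top corner, z5',[tool_at(f,[[318,y]],.0055)[0,0]*1000 for y in(206,210,214)])
c=f['img'][170:260,265:375];cv2.imwrite('pics/w3c.png',cv2.resize(c,None,fx=7,fy=6,interpolation=cv2.INTER_CUBIC)[:,:,::-1])
E
```

```text
[(np.int64(232), np.int64(188), np.int64(140)), (np.int64(233), np.int64(187), np.int64(138)), (np.int64(113), np.int64(110), np.int64(108)), (np.int64(125), np.int64(120), np.int64(112)), (np.int64(130), np.int64(124), np.int64(117)), (np.int64(131), np.int64(124), np.int64(118)), (np.int64(129), np.int64(123), np.int64(117)), (np.int64(128), np.int64(122), np.int64(116)), (np.int64(129), np.int64(124), np.int64(117)), (np.int64(128), np.int64(123), np.int64(116)), (np.int64(141), np.int64(138), np.int64(131)), (np.int64(170), np.int64(171), np.int64(163)), (np.int64(165), np.int64(163), np.int64(157)), (np.int64(162), np.int64(161), np.int64(154)), (np.int64(164), np.int64(161), np.int64(157)), (np.int64(166), np.int64(165), np.int64(158)), (np.int64(168), np.int64(167), np.int64(161)), (np.int64(166), np.int64(167), np.int64(163)), (np.int64(154), np.int64(127), np.int64(69)), (np.int64(152), np.int64(122), np.int64(64))]
bottom corner [[24.69502528 -0.80936837 45.5       ]]
body top corner, z5 [np.float64(21.486331310518928), np.float64(19.4031847100221), np.float64(17.30500812910862)]
```

```bash
python3 - <<'E'
from h import *
T=tcp();P=T[:3,3];y=Ro.from_matrix(T[:3,:3]).as_euler('xyz',degrees=True)[2]
d=np.array([.5094,.1682])-P[:2];a=np.radians(y);print(P,y,d, 'tool',d@[np.cos(a),np.sin(a)],d@[np.sin(a),-np.cos(a)])
E
```

```text
[ 0.52638673 -0.18724133  0.17187696] 103.01958720475119 [-0.01698673  0.35544133] tool 0.35013087757681904 0.06352523764383104
```

```bash
python3 -m jog '[0.035,0.00635,0,0,1,0.035,0.00635,0,0,1,0.035,0.00635,0,0,1,0.035,0.00635,0,0,1,0.035,0.00635,0,0,1,0.035,0.00635,0,0,1,0.035,0.00635,0,0,1,0.035,0.00635,0,0,1]'
python3 -m jog '[0.035,0.00635,0,0,1,0.035,0.00635,0,0,1,0,0,0.02,6.85,1,0,0,0.025,6.85,1,0,0,0,0,1,0,0,0,0,1,0,0,0,0,1,0,0,0,0,1]'
python3 - <<'E'
from h import *
T=tcp();o=sensors.get_obs();P=T[:3,3];y=o['orientation'][2]
d=np.array([.5094,.1682])-P[:2];a=np.radians(y);print(P,o['orientation'],'tool',d@[np.cos(a),np.sin(a)],d@[np.sin(a),-np.cos(a)],o['force'],o['moment'],o['qpos'])
f=grab('wrist');np.save('w4.npy',f,allow_pickle=True);cv2.imwrite('pics/w4.png',f['img'][:,:,::-1])
E
```

```text
clock: 8.4
ee_pos: [0.51, 0.0987, 0.1678]
orientation: [-179.9, 0.0, 103.0]
force: [0.8, -0.0, -2.0]
gripper_width: 0.0172
finger_force: 60.1
clock: 9.2
ee_pos: [0.5087, 0.1685, 0.1251]
orientation: [179.9, -0.1, 89.4]
force: [-0.3, -0.5, -2.2]
gripper_width: 0.0176
finger_force: 60.1
[0.50871656 0.16846262 0.12510025] [ 1.79920005e+02 -5.32124282e-02  8.93811435e+01] tool -0.00025522494846844996 0.0006862406948607723 [-0.34776482 -0.47649139 -2.16600647] [-0.00448445  0.03720106  0.00326025] [-44.43250766  23.19478156  26.80527683 111.815671   -13.85765086
  48.00283994 -10.78482341]
```

```bash
python3 -m jog '[0.0003,0.001,0.003,0,1,0,0,0.003,0,1,0,0,0.003,0,1,0,0,0.003,0,1,0,0,0.002,0,1,0,0,0.001,0,1,0,0,0,0,1,0,0,0,0,1]'
python3 -m jog '[0,0,0.001,0,1,0,0,0.001,0,1,0,0,0.001,0,1,0,0,0.001,0,1,0,0,0.001,0,1,0,0,0.001,0,1,0,0,0,0,1,0,0,0,0,1]'
python3 -c "from h import *;o=sensors.get_obs();print(o['ee_pos'],o['orientation'],o['force'],o['moment'])"
```

```text
clock: 10.05
ee_pos: [0.5091, 0.1688, 0.1091]
orientation: [180.0, -0.0, 89.3]
force: [-0.0, 0.4, -2.5]
gripper_width: 0.0172
finger_force: 60.1
clock: 10.85
ee_pos: [0.509, 0.1689, 0.1031]
orientation: [-180.0, -0.0, 89.3]
force: [0.1, -0.7, -3.4]
gripper_width: 0.0173
finger_force: 60.1
[0.50904628 0.16885287 0.10306977] [-1.79998235e+02 -2.25906661e-04  8.93258017e+01] [ 0.14561872 -0.70872677 -3.41561664] [ 0.03481094  0.00252392 -0.01438362]
```

```bash
python3 -m jog '[0,0,0.002,0,1,0,0,0.002,0,1,0,0,0.002,0,1,0,0,0.002,0,1,0,0,0.002,0,1,0,0,0.001,0,1,0,0,0,0,1,0,0,0,0,1]'
python3 -m jog '[0,0,0.0005,0,1,0,0,0.0005,0,1,0,0,0.0005,0,1,0,0,0.0005,0,1,0,0,0.0003,0,1,0,0,0,0,1,0,0,0,0,1,0,0,0,0,1]'
python3 -c "from h import *;o=sensors.get_obs();print(o['ee_pos'],o['orientation'],o['force'],o['moment'])"
```

```text
clock: 11.65
ee_pos: [0.5091, 0.1688, 0.0921]
orientation: [180.0, -0.0, 89.3]
force: [0.0, 0.6, -2.0]
gripper_width: 0.0171
finger_force: 60.1
clock: 12.45
ee_pos: [0.5093, 0.1689, 0.0908]
orientation: [180.0, -0.0, 89.3]
force: [-3.2, -0.8, 8.9]
gripper_width: 0.017
finger_force: 62.1
[0.5092877  0.1689108  0.09083247] [ 1.79978125e+02 -4.83861646e-02  8.93194339e+01] [-3.17208189 -0.81445289  8.8824638 ] [-0.28413559  0.95636206  0.04890104]
```

```bash
python3 -m jog '[0,0,-0.0003,1,1,0,0,0,1,1,0,0,0,1,1,0,0,0,1,1,0,0,0,1,1,0,0,0,1,1,0,0,0,0,1,0,0,0,0,1]'
python3 -c "from h import *;o=sensors.get_obs();print(o['ee_pos'],o['orientation'],o['force'],o['moment'])"
python3 -m jog '[0,0,0,2,1,0,0,0,2,1,0,0,0,2,1,0,0,0,2,1,0,0,0,0,1,0,0,0,0,1,0,0,0,0,1,0,0,0,0,1]'
python3 -c "from h import *;o=sensors.get_obs();print(o['ee_pos'],o['orientation'],o['force'],o['moment'])"
python3 -m jog '[0,0,0,2,1,0,0,0,2,1,0,0,0,2,1,0,0,0,0,1,0,0,0,0,1,0,0,0,0,1,0,0,0,0,1,0,0,0,0,1]'
python3 -c "from h import *;o=sensors.get_obs();print(o['ee_pos'],o['orientation'],o['force'],o['moment'])"
```

```text
clock: 13.25
ee_pos: [0.5096, 0.1686, 0.0908]
orientation: [180.0, -0.0, 83.3]
force: [-1.9, -2.0, 6.8]
gripper_width: 0.0173
finger_force: 61.6
[0.50957728 0.16855148 0.09084913] [ 1.79950180e+02 -2.28838806e-02  8.32859522e+01] [-1.87879555 -2.01162865  6.75347962] [-0.4389123   0.57080816 -0.04176708]
clock: 14.05
ee_pos: [0.5096, 0.1685, 0.0909]
orientation: [179.9, -0.0, 75.3]
force: [-2.2, -3.2, 7.9]
gripper_width: 0.0174
finger_force: 61.6
[0.50962809 0.16851546 0.09087065] [ 1.79949874e+02 -3.23468405e-02  7.52827808e+01] [-2.15459642 -3.17187793  7.85083623] [-0.46884912  0.54512018 -0.01578055]
clock: 14.85
ee_pos: [0.5096, 0.1685, 0.0909]
orientation: [180.0, -0.0, 69.3]
force: [-1.6, -1.7, 6.7]
gripper_width: 0.0172
finger_force: 61.6
[0.50957772 0.16850829 0.09087195] [ 1.79958973e+02 -3.85590981e-02  6.92806566e+01] [-1.55336662 -1.68535888  6.7014713 ] [-0.35796312  0.53328378 -0.02507625]
```

```bash

python3 -m jog '[0,0,0,2,1,0,0,0,2,1,0,0,0,2,1,0,0,0,2,1,0,0,0,2,1,0,0,0,2,1,0,0,0,2,1,0,0,0,2,1]'
python3 -c "from h import *;o=sensors.get_obs();print(o['ee_pos'],o['orientation'],o['force'],o['moment'])"
python3 -m jog '[0,0,-0.004,0,1,0,0,-0.006,0,1,0,0,-0.012,0,1,0,0,-0.02,0,1,0,0,-0.02,0,1,0,0,-0.018,0,1,0,0,0,0,1,0,0,0,0,1]'
python3 - <<'E'
from h import *
T=tcp();o=sensors.get_obs();P=T[:3,3];y=o['orientation'][2]
print(o['force'],o['moment'],P)
f=grab('wrist');np.save('w5.npy',f,allow_pickle=True);cv2.imwrite('pics/w5.png',f['img'][:,:,::-1])
f=grab('top');u,v=proj(f,[.5094,.168,.061])[0].astype(int);cv2.imwrite('pics/t5.png',f['img'][:,:,::-1])
f=grab('scene');u,v=proj(f,[.5094,.168,.061])[0].astype(int);c=f['img'][v-40:v+40,u-50:u+50];cv2.imwrite('pics/s5.png',cv2.resize(c,None,fx=6,fy=6)[:,:,::-1])
d=np.array([.525,-.187])-P[:2];a=np.radians(y);print('tool back',d@[np.cos(a),np.sin(a)],d@[np.sin(a),-np.cos(a)],y)
E
```

```text
clock: 15.65
ee_pos: [0.5094, 0.1687, 0.0909]
orientation: [180.0, -0.0, 53.2]
force: [-1.8, -0.6, 7.9]
gripper_width: 0.017
finger_force: 61.6
[0.50943966 0.16869609 0.09085075] [ 1.79988837e+02 -4.68970726e-02  5.32255237e+01] [-1.75422686 -0.59404602  7.91075945] [-0.2924277   0.61407484  0.13352724]
clock: 16.45
ee_pos: [0.509, 0.1691, 0.1703]
orientation: [-180.0, -0.1, 53.4]
force: [0.5, 0.9, -2.8]
gripper_width: 0.0173
finger_force: 60.2
[ 0.54731909  0.88786854 -2.77847327] [-0.05112379  0.04683209  0.00687133] [0.5089938  0.16907363 0.17030666]
tool back -0.27614921947874455 0.22535801729518398 53.35685541886719
```

View pics/w5.png

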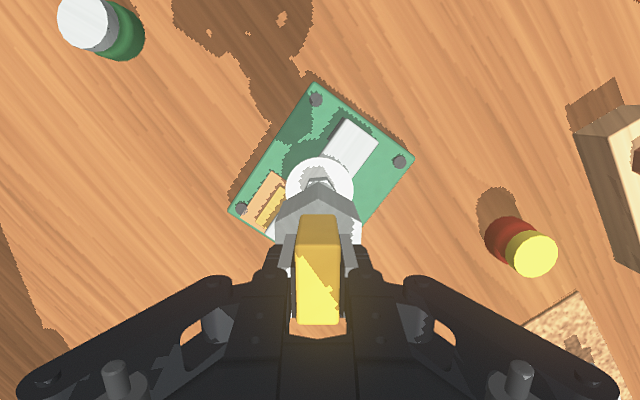

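The key came off cleanly, and a little of the nut shows at (318,183). I'll check whether it turned.

```bash
python3 - <<'E'
from h import *
f=np.load('w5.npy',allow_pickle=True).item()
c=f['img'][150:215,280:360];cv2.imwrite('pics/w5c.png',cv2.resize(c,None,fx=9,fy=9,interpolation=cv2.INTER_CUBIC)[:,:,::-1])
# predicted bottom-corner pixels if the nut did not turn
a=np.radians(np.arange(30,390,60)-.7);P=np.c_[.5097+.01472*np.cos(a),.1688+.01472*np.sin(a),0*a+.045]
print(((proj(f,P)-[280,150]+.5)*9-.5).round())
a+=np.radians(-26);P=np.c_[.5097+.01472*np.cos(a),.1688+.01472*np.sin(a),0*a+.045]
print(((proj(f,P)-[280,150]+.5)*9-.5).round())
E
```

```text
[[414. 225.]
 [263. 241.]
 [203. 375.]
 [291. 492.]
 [439. 477.]
 [501. 345.]]
[[468. 266.]
 [326. 215.]
 [210. 310.]
 [238. 453.]
 [377. 502.]
 [492. 410.]]
```

View pics/w5c.png

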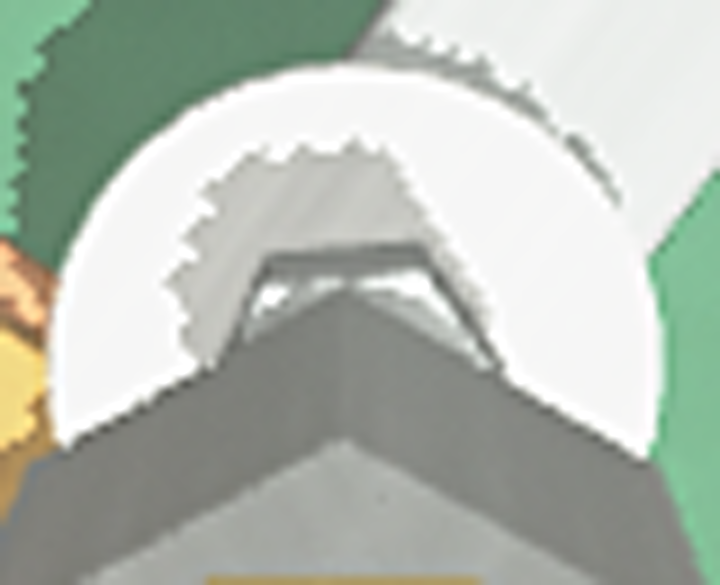

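The nut edge lies where it started, at (263,255)–(420,245), so yellow slipped round it and is too big. Yellow goes back on the mat.

```bash
python3 -m jog '[-0.0345,0.0282,0,0,1,-0.0345,0.0282,0,0,1,-0.0345,0.0282,0,0,1,-0.0345,0.0282,0,0,1,-0.0345,0.0282,0,0,1,-0.0345,0.0282,0,0,1,-0.0345,0.0282,0,0,1,-0.0345,0.0282,0,0,1]'
python3 -m jog '[0,0,0,-6.2,1,0,0,0.005,-6.2,1,0,0,0.01,-6.2,1,0,0,0.015,-6.2,1,0,0,0.02,-6.2,1,0,0,0.02,-6.2,1,0,0,0.02,-6.2,1,0,0,0.02,-6.2,1]'
python3 -m jog '[0,0,0.003,0,1,0,0,0.003,0,1,0,0,0.002,0,1,0,0,0,0,1,0,0,0,0,1,0,0,0,0,1,0,0,0,0,1,0,0,0,0,1]'
```

```text
clock: 17.4
ee_pos: [0.5246, -0.1889, 0.1692]
orientation: [-179.9, 0.0, 53.3]
force: [1.2, 1.0, -3.1]
gripper_width: 0.017
finger_force: 60.1
clock: 18.2
ee_pos: [0.5245, -0.1871, 0.0583]
orientation: [-179.9, -0.0, 103.2]
force: [-0.2, 0.6, -2.5]
gripper_width: 0.0176
finger_force: 60.3
clock: 19.0
ee_pos: [0.5253, -0.1872, 0.0523]
orientation: [180.0, 0.0, 102.9]
force: [-0.5, 0.1, -2.5]
gripper_width: 0.0172
finger_force: 60.2
```

```bash
python3 -m jog '[0,0,0.001,0,1,0,0,0.0008,0,1,0,0,0.0006,0,1,0,0,0,0,1,0,0,0,0,1,0,0,0,0,1,0,0,0,0,1,0,0,0,0,1]'
python3 -m jog '[0,0,0,0,0,0,0,0,0,-1,0,0,0,0,-1,0,0,0,0,-1,0,0,0,0,-1,0,0,0,0,-1,0,0,0,0,-1,0,0,-0.01,0,-1]'
python3 -m jog '[0,0,-0.02,0,-1,0,0,-0.03,0,-1,0,0,-0.03,0,-1,0,0,-0.035,0,-1,0,0,0,0,-1,0,0,0,0,-1,0,0,0,0,-1,0,0,0,0,-1]'
python3 - <<'E'
from h import *
f=grab('wrist');np.save('w6.npy',f,allow_pickle=True);cv2.imwrite('pics/w6.png',f['img'][:,:,::-1])
print(top(f,'yellow',(250,120,380,260),200),tcp()[:3,3])
g=grab('top')
h=cv2.cvtColor(f['img'],cv2.COLOR_RGB2HSV);
for c in('red','blue'):
  k,p=blob(mask(f['img'],c,90,60),(240,200,420,340));print(c,p,h[int(p[1])-15:int(p[1])+16:5,int(p[0])].tolist())
  for v in(150,180,200,220):
    try:print(v,top(f,c,(240,200,450,340),v))
    except Exception as e:print(v,'-')
E
```

```text
clock: 19.8
ee_pos: [0.5252, -0.1873, 0.0499]
orientation: [180.0, -0.0, 102.9]
force: [-1.2, 0.8, 5.4]
gripper_width: 0.0173
finger_force: 61.4
clock: 20.6
ee_pos: [0.5243, -0.187, 0.059]
orientation: [-179.9, -0.1, 102.9]
force: [0.6, -0.6, -0.3]
gripper_width: 0.0853
finger_force: 0.0
clock: 21.4
ee_pos: [0.5244, -0.187, 0.1737]
orientation: [-179.9, -0.0, 102.9]
force: [-0.7, -0.1, -0.1]
gripper_width: 0.0858
finger_force: 0.0
(array([ 524.1, -187.3]), array([16.6, 34.6]), 103.0) [ 0.52450872 -0.18706723  0.17366987]
red [406.59633028 284.39517499] [[6, 136, 101], [6, 136, 101], [6, 139, 99], [5, 134, 101], [5, 138, 102], [6, 141, 96], [4, 142, 106]]
150 (array([ 624.8, -254.6]), array([11.3, 15.5]), 166.1)
180 (array([ 622.1, -257.1]), array([ 9.2, 17.5]), 130.9)
200 (array([ 622.2, -257. ]), array([ 8.8, 17.5]), 130.9)
220 (array([ 622.7, -256.9]), array([ 8. , 17.1]), 130.9)
blue [285.94819611 322.74683935] [[115, 81, 95], [111, 131, 162], [110, 140, 202], [110, 140, 198], [110, 142, 198], [109, 145, 206], [4, 41, 50]]
150 (array([ 522.4, -303.5]), array([15.7, 34.3]), 141.9)
180 (array([ 522.5, -304. ]), array([15. , 33.5]), 141.9)
200 (array([ 518.1, -301. ]), array([14.3, 21.6]), 141.9)
220 -
```

```bash
python3 -m jog '[-0.0377,-0.0093,0,0,-1,-0.0377,-0.0093,0,0,-1,-0.0377,-0.0093,0,0,-1,0,0,0,-7.8,-1,0,0,0,-7.8,-1,0,0,0,-7.8,-1,0,0,0,-7.8,-1,0,0,0,-7.8,-1]'
python3 -m jog '[0,0,0,0,-1,0,0,0,0,-1,0,0,0,0,-1,0,0,0,0,-1,0,0,0,0,-1,0,0,0,0,-1,0,0,0,0,-1,0,0,0,0,-1]'
python3 - <<'E'
from h import *
f=grab('wrist');P=tcp()[:3,3];y=sensors.get_obs()['orientation'][2];print(P,y)
for v in(150,180):
  r=top(f,'blue',(250,120,390,290),v);print(r)
  d=r[0]/1000-P[:2];a=np.radians(y);print('tool',d@[np.cos(a),np.sin(a)],d@[np.sin(a),-np.cos(a)])
E
```

```text
clock: 22.3
ee_pos: [0.5229, -0.3037, 0.1739]
orientation: [-180.0, -0.1, 142.2]
force: [0.1, -0.5, -0.0]
gripper_width: 0.0853
finger_force: 0.0
clock: 23.1
ee_pos: [0.5233, -0.3037, 0.1747]
orientation: [180.0, 0.0, 141.9]
force: [-0.6, -0.9, 1.1]
gripper_width: 0.0852
finger_force: 0.0
[ 0.52326929 -0.30372559  0.17471819] 141.91686897206515
(array([ 522. , -303.6]), array([16.9, 33.3]), 141.5)
tool 0.001076547465631485 -0.0006840522364603683
(array([ 522.4, -303.8]), array([15.4, 32.5]), 141.5)
tool 0.0006383399716915925 -0.000594753903581892
```

```bash
python3 -m jog '[0.001,-0.0006,0.0155,0.4,-1,0,0,0.0155,0,-1,0,0,0.0155,0,-1,0,0,0.0155,0,-1,0,0,0.0155,0,-1,0,0,0.0155,0,-1,0,0,0.0155,0,-1,0,0,0.0150,0,-1]'
python3 -m jog '[0,0,0,0,1,0,0,0,0,1,0,0,0,0,1,0,0,0,0,1,0,0,0,0,1,0,0,0,0,1,0,0,0,0,1,0,0,0,0,1]' 60
python3 -m jog '[0,0,0,0,1,0,0,0,0,1,0,0,0,0,1,0,0,-0.01,0,1,0,0,-0.03,0,1,0,0,-0.04,0,1,0,0,-0.04,0,1,0,0,0,0,1]'
python3 - <<'E'
from h import *
f=grab('wrist');np.save('w7.npy',f,allow_pickle=True)
o=sensors.get_obs();P=o['ee_pos'];y=o['orientation'][2];print(P,y,o['qpos'][6])
# front corner edges, compared with the yellow key in w3 (rows 182, 198.5)
g=f['img'][:,316:321].mean(1).astype(int);print([(v,*g[v]) for v in range(176,216,1)])
d=np.array([.5097,.1688])-P[:2];a=np.radians(y);print('tool',d@[np.cos(a),np.sin(a)],d@[np.sin(a),-np.cos(a)])
E
```

```text
clock: 23.95
ee_pos: [0.522, -0.3036, 0.05]
orientation: [-180.0, -0.0, 141.5]
force: [-0.4, -0.0, 0.2]
gripper_width: 0.0853
finger_force: 0.0
clock: 24.75
ee_pos: [0.5226, -0.3038, 0.0519]
orientation: [180.0, 0.1, 141.5]
force: [-0.7, 0.6, 6.2]
gripper_width: 0.0175
finger_force: 63.5
clock: 25.55
ee_pos: [0.5243, -0.3054, 0.177]
orientation: [179.9, 0.5, 141.5]
force: [0.8, -0.5, -2.8]
gripper_width: 0.0173
finger_force: 62.4
[ 0.52317716 -0.30434919  0.17406446] 141.511589611077 86.4777782139983
[(176, np.int64(237), np.int64(198), np.int64(146)), (177, np.int64(241), np.int64(208), np.int64(155)), (178, np.int64(243), np.int64(214), np.int64(161)), (179, np.int64(243), np.int64(216), np.int64(164)), (180, np.int64(244), np.int64(217), np.int64(163)), (181, np.int64(248), np.int64(218), np.int64(164)), (182, np.int64(233), np.int64(192), np.int64(147)), (183, np.int64(132), np.int64(117), np.int64(108)), (184, np.int64(114), np.int64(108), np.int64(104)), (185, np.int64(121), np.int64(113), np.int64(107)), (186, np.int64(122), np.int64(113), np.int64(107)), (187, np.int64(123), 
[... 823 characters left out ...]
64(170), np.int64(169), np.int64(163)), (204, np.int64(170), np.int64(169), np.int64(163)), (205, np.int64(169), np.int64(169), np.int64(163)), (206, np.int64(169), np.int64(168), np.int64(162)), (207, np.int64(169), np.int64(168), np.int64(163)), (208, np.int64(170), np.int64(169), np.int64(164)), (209, np.int64(170), np.int64(169), np.int64(164)), (210, np.int64(169), np.int64(169), np.int64(163)), (211, np.int64(170), np.int64(169), np.int64(164)), (212, np.int64(172), np.int64(172), np.int64(166)), (213, np.int64(168), np.int64(167), np.int64(161)), (214, np.int64(80), np.int64(80), np.int64(95)), (215, np.int64(73), np.int64(68), np.int64(84))]
tool 0.3050164233439414 0.3619623945604283
```

```bash
python3 -m jog '[0.0305,0.0362,0,0,1,0.0305,0.0362,0,0,1,0.0305,0.0362,0,0,1,0.0305,0.0362,0,0,1,0.0305,0.0362,0,0,1,0.0305,0.0362,0,0,1,0.0305,0.0362,0,0,1,0.0305,0.0362,0,0,1]'
python3 -m jog '[0.0305,0.0362,0,0,1,0.0305,0.0362,0,0,1,0,0,0.02,-4,1,0,0,0.025,-3.8,1,0,0,0,0,1,0,0,0,0,1,0,0,0,0,1,0,0,0,0,1]'
python3 - <<'E'
from h import *
T=tcp();o=sensors.get_obs();P=T[:3,3];y=o['orientation'][2]
d=np.array([.5097,.1688])-P[:2];a=np.radians(y);print(P,o['orientation'],'tool',d@[np.cos(a),np.sin(a)],d@[np.sin(a),-np.cos(a)],o['force'],o['moment'],o['qpos'])
E
```

```text
clock: 26.4
ee_pos: [0.5096, 0.0766, 0.1699]
orientation: [-179.9, -0.1, 141.5]
force: [0.5, -0.1, -2.9]
gripper_width: 0.0174
finger_force: 62.1
clock: 27.2
ee_pos: [0.5092, 0.1694, 0.1272]
orientation: [179.9, 0.1, 149.2]
force: [-0.2, -1.1, -3.3]
gripper_width: 0.0174
finger_force: 62.1
[0.50919635 0.16942204 0.12719942] [1.79923793e+02 5.16882064e-02 1.49231005e+02] tool -0.0007509769396767356 -0.0002768247019502824 [-0.21868703 -1.05170024 -3.31511258] [ 0.02107165 -0.01512944  0.02175214] [-31.06013454  21.70545818   9.44314888 110.73629842  -4.70218783
  47.8295122   40.11040411]
```

```bash
python3 -m jog '[-0.0007,-0.0003,0.003,0,1,0,0,0.003,0,1,0,0,0.003,0,1,0,0,0.003,0,1,0,0,0.002,0,1,0,0,0.001,0,1,0,0,0,0,1,0,0,0,0,1]'
python3 -m jog '[0,0,0.001,0,1,0,0,0.001,0,1,0,0,0.001,0,1,0,0,0,0,1,0,0,0,0,1,0,0,0,0,1,0,0,0,0,1,0,0,0,0,1]'
python3 -m jog '[0,0,0.001,0,1,0,0,0.001,0,1,0,0,0.001,0,1,0,0,0,0,1,0,0,0,0,1,0,0,0,0,1,0,0,0,0,1,0,0,0,0,1]'
python3 -c "from h import *;o=sensors.get_obs();print(o['ee_pos'],o['orientation'],o['force'],o['moment'])"
```

```text
clock: 28.0
ee_pos: [0.5091, 0.169, 0.1119]
orientation: [180.0, 0.0, 149.3]
force: [-3.1, -0.8, 6.3]
gripper_width: 0.0167
finger_force: 63.8
clock: 28.8
ee_pos: [0.5104, 0.1687, 0.1104]
orientation: [179.9, 0.1, 149.3]
force: [-2.5, -3.1, 18.0]
gripper_width: 0.0171
finger_force: 65.2
clock: 29.6
ee_pos: [0.511, 0.1689, 0.1097]
orientation: [179.8, 0.2, 149.3]
force: [-8.8, -6.0, 39.7]
gripper_width: 0.0169
finger_force: 68.5
[0.51099827 0.16886478 0.10967898] [1.79778291e+02 1.58318888e-01 1.49266465e+02] [-8.809811   -5.9736487  39.71476723] [-1.55839798  2.53303833 -0.09221727]
```

```bash
python3 -m jog '[0.0,0,-0.0025,2,1,0,0,0,2,1,0,0,0,2,1,0,0,0,2,1,0,0,0,2,1,0,0,0,2,1,0,0,0,0,1,0,0,0,0,1]'
python3 -m jog '[0,0,0,-3,1,0,0,0,-3,1,0,0,0,-3,1,0,0,0,-3,1,0,0,0,-3,1,0,0,0,-3,1,0,0,0,-3,1,0,0,0,-3,1]'
python3 -c "from h import *;o=sensors.get_obs();print(o['ee_pos'],o['orientation'],o['force'],o['moment'])"
```

```text
clock: 30.4
ee_pos: [0.5106, 0.1686, 0.1099]
orientation: [179.8, 0.1, 137.3]
force: [-2.5, -3.5, 17.9]
gripper_width: 0.017
finger_force: 65.4
clock: 31.2
ee_pos: [0.5106, 0.1686, 0.1099]
orientation: [179.9, 0.2, 161.4]
force: [-3.1, -3.5, 16.3]
gripper_width: 0.0174
finger_force: 65.4
[0.51056933 0.16864279 0.10993037] [1.79894075e+02 1.57935914e-01 1.61370522e+02] [-3.06272026 -3.47087545 16.33287261] [-0.9111752   0.81826182 -0.20433174]
```

```bash
python3 -m jog '[0,0,-0.005,2.4,1,0,0,-0.01,2.4,1,0,0,-0.015,2.4,1,0,0,-0.015,2.4,1,0,0,-0.015,2.4,1,0,0,0,2.4,1,0,0,0,2.4,1,0,0,0,3,1]'
python3 - <<'E'
from h import *
f=grab('wrist');np.save('w8.npy',f,allow_pickle=True)
o=sensors.get_obs();P=o['ee_pos'];y=o['orientation'][2];print(P,y,o['orientation'],o['force'])
for n in('w7','w8'):
  g=np.load(n+'.npy',allow_pickle=True).item()['img'][:,316:321].mean(1).astype(int);print([(v,g[v].tolist()) for v in list(range(180,186))+list(range(196,203))+[212,213,214]])
d=np.array([.522,-.3037])-P[:2];a=np.radians(y);print('tool',d@[np.cos(a),np.sin(a)],d@[np.sin(a),-np.cos(a)])
E
```

```text
clock: 32.0
ee_pos: [0.5089, 0.169, 0.1677]
orientation: [180.0, -0.0, 141.4]
force: [-0.7, -0.7, -3.7]
gripper_width: 0.0174
finger_force: 62.5
[0.50890882 0.1689556  0.16759637] 141.23062232819655 [-1.79999261e+02 -6.40383321e-03  1.41230622e+02] [-0.27437659 -0.85547453 -2.2335448 ]
[(180, [244, 217, 163]), (181, [248, 218, 164]), (182, [233, 192, 147]), (183, [132, 117, 108]), (184, [114, 108, 104]), (185, [121, 113, 107]), (196, [120, 112, 106]), (197, [118, 110, 104]), (198, [121, 114, 108]), (199, [148, 144, 139]), (200, [172, 172, 166]), (201, [173, 172, 165]), (202, [171, 170, 164]), (212, [172, 172, 166]), (213, [168, 167, 161]), (214, [80, 80, 95])]
[(180, [113, 112, 107]), (181, [121, 120, 115]), (182, [125, 125, 120]), (183, [128, 128, 123]), (184, [128, 129, 124]), (185, [128, 129, 124]), (196, [126, 126, 122]), (197, [124, 124, 120]), (198, [125, 125, 121]), (199, [149, 151, 146]), (200, [180, 184, 179]), (201, [181, 184, 179]), (202, [178, 182, 177]), (212, [180, 183, 178]), (213, [176, 179, 175]), (214, [110, 118, 128])]
tool -0.30617772144248545 -0.3603191591962057
```

```bash
python3 -m jog '[-0.0306,-0.036,0,0,1,-0.0306,-0.036,0,0,1,-0.0306,-0.036,0,0,1,-0.0306,-0.036,0,0,1,-0.0306,-0.036,0,0,1,-0.0306,-0.036,0,0,1,-0.0306,-0.036,0,0,1,-0.0306,-0.036,0,0,1]'
python3 -m jog '[-0.0306,-0.036,0,0,1,-0.0306,-0.036,0,0,1,0,0,0.02,0,1,0,0,0.03,0,1,0,0,0.03,0,1,0,0,0.02,0,1,0,0,0.01,0,1,0,0,0.002,0,1]'
python3 -m jog '[0,0,0.001,0,1,0,0,0.0005,0,1,0,0,0,0,1,0,0,0,0,1,0,0,0,0,1,0,0,0,0,1,0,0,0,0,1,0,0,0,0,1]'
```

```text
clock: 32.85
ee_pos: [0.5213, -0.2106, 0.1677]
orientation: [180.0, 0.0, 141.6]
force: [1.3, 1.4, -2.6]
gripper_width: 0.0173
finger_force: 62.5
clock: 33.65
ee_pos: [0.524, -0.3029, 0.0544]
orientation: [-180.0, -0.1, 141.6]
force: [-0.2, -0.2, -3.7]
gripper_width: 0.0168
finger_force: 62.3
clock: 34.45
ee_pos: [0.5245, -0.3033, 0.0542]
orientation: [-180.0, -0.0, 141.5]
force: [0.3, -0.3, -2.2]
gripper_width: 0.0166
finger_force: 62.3
```

```bash
python3 -m jog '[0,0,0.001,0,1,0,0,0.001,0,1,0,0,0.0006,0,1,0,0,0.0004,0,1,0,0,0,0,1,0,0,0,0,1,0,0,0,0,1,0,0,0,0,1]'
```

```text
clock: 35.25
ee_pos: [0.5246, -0.3033, 0.0518]
orientation: [180.0, 0.0, 141.5]
force: [-2.5, 1.6, 6.6]
gripper_width: 0.0168
finger_force: 63.8
```

```bash
python3 -m jog '[0,0,0,0,0,0,0,0,0,-1,0,0,0,0,-1,0,0,0,0,-1,0,0,0,0,-1,0,0,0,0,-1,0,0,0,0,-1,0,0,-0.01,0,-1]'
python3 -m jog '[0,0,-0.02,0,-1,0,0,-0.03,0,-1,0,0,-0.03,0,-1,0,0,-0.033,0,-1,-0.0146,0.0376,0,0,-1,-0.0146,0.0376,0,0,-1,-0.0146,0.0376,0,0,-1,0,0,0,0,-1]'
python3 -m jog '[0,0,0,7.8,-1,0,0,0,7.8,-1,0,0,0,7.8,-1,0,0,0,7.8,-1,0,0,0,7.8,-1,0,0,0,7.8,-1,0,0,0,7.2,-1,0,0,0,0,-1]'
python3 - <<'E'
from h import *
f=grab('wrist');np.save('w9.npy',f,allow_pickle=True);cv2.imwrite('pics/w9.png',f['img'][:,:,::-1]);o=sensors.get_obs();P=o['ee_pos'];y=o['orientation'][2];print(P,y)
h=cv2.cvtColor(f['img'],cv2.COLOR_RGB2HSV);k,p=blob(mask(f['img'],'red',90,60),(250,120,390,270));print(p,h[int(p[1])-25:int(p[1])+26:5,int(p[0])].tolist())
for v in(120,160,180,200):
  r=top(f,'red',(250,120,390,270),v);print(v,r)
  d=r[0]/1000-P[:2];a=np.radians(y);print('tool',d@[np.cos(a),np.sin(a)],d@[np.sin(a),-np.cos(a)])
E
```

```text
clock: 36.05
ee_pos: [0.5237, -0.3028, 0.0603]
orientation: [-180.0, -0.1, 141.5]
force: [-0.2, 0.0, 0.4]
gripper_width: 0.0855
finger_force: 0.0
clock: 36.85
ee_pos: [0.634, -0.2361, 0.1743]
orientation: [179.8, 0.0, 142.0]
force: [0.6, -0.4, -0.4]
gripper_width: 0.0856
finger_force: 0.0
clock: 37.65
ee_pos: [0.6288, -0.2423, 0.1747]
orientation: [180.0, 0.0, 87.4]
force: [-0.1, -1.0, -0.1]
gripper_width: 0.0856
finger_force: 0.0
[ 0.62883072 -0.24228324  0.17461377] 87.67209768556756
[317.81209899 196.79254507] [[4, 155, 132], [4, 144, 135], [2, 165, 240], [2, 163, 238], [2, 163, 238], [2, 163, 240], [2, 164, 239], [2, 163, 238], [2, 164, 238], [2, 164, 240], [2, 167, 241]]
120 (array([ 628.5, -239.4]), array([42.1, 18. ]), 80.7)
tool 0.0028674269062053115 -0.0004475640690872857
160 (array([ 628. , -242.6]), array([35.6, 18. ]), 80.7)
tool -0.00035024143061518755 -0.0008171726109564137
180 (array([ 628. , -242.7]), array([35.4, 17.9]), 80.7)
tool -0.0004501589039112982 -0.0008131107726873103
200 (array([ 628.2, -242.9]), array([35.1, 17.1]), 81.2)
tool -0.0006418701739652828 -0.0006051521495568277
```

View pics/w9.png

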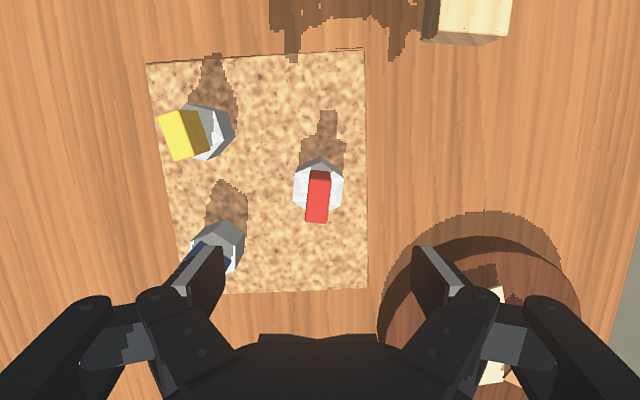

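Red's grip is centred at (318,197) with its yaw at 81°. Yellow at (185,135) and blue at (215,245) both stand upright. Next I grasp red.

```bash
python3 -m jog '[-0.0005,-0.0007,0.0155,6.6,-1,0,0,0.0155,0,-1,0,0,0.0155,0,-1,0,0,0.0155,0,-1,0,0,0.0155,0,-1,0,0,0.0155,0,-1,0,0,0.0155,0,-1,0,0,0.015,0,-1]'
python3 -m jog '[0,0,0,0,1,0,0,0,0,1,0,0,0,0,1,0,0,0,0,1,0,0,0,0,1,0,0,0,0,1,0,0,0,0,1,0,0,0,0,1]' 60
python3 -m jog '[0,0,0,0,1,0,0,0,0,1,0,0,0,0,1,0,0,-0.01,0,1,0,0,-0.03,0,1,0,0,-0.04,0,1,0,0,-0.04,0,1,0,0,0,0,1]'
python3 - <<'E'
from h import *
f=grab('wrist');np.save('w10.npy',f,allow_pickle=True)
o=sensors.get_obs();P=o['ee_pos'];y=o['orientation'][2];print(P,o['orientation'],o['qpos'][6])
g=f['img'][:,316:321].mean(1).astype(int);print([(v,g[v].tolist()) for v in list(range(179,187))+list(range(195,204))])
d=np.array([.5097,.1688])-P[:2];a=np.radians(y);print('tool',d@[np.cos(a),np.sin(a)],d@[np.sin(a),-np.cos(a)])
E
```

```text
clock: 38.5
ee_pos: [0.6282, -0.2427, 0.0492]
orientation: [-180.0, -0.0, 80.9]
force: [-0.1, 0.2, -0.5]
gripper_width: 0.0855
finger_force: 0.0
clock: 39.3
ee_pos: [0.629, -0.2429, 0.0516]
orientation: [179.9, 0.0, 80.9]
force: [1.0, 0.5, 6.0]
gripper_width: 0.0172
finger_force: 59.8
clock: 40.1
ee_pos: [0.6305, -0.2444, 0.1768]
orientation: [179.5, 0.1, 80.9]
force: [-0.2, -0.1, -2.6]
gripper_width: 0.0172
finger_force: 59.4
[ 0.6293381  -0.24342477  0.17372104] [1.79737407e+02 2.61955134e-02 8.09153425e+01] 25.156078076328765
[(179, [247, 222, 168]), (180, [251, 224, 169]), (181, [200, 173, 143]), (182, [139, 128, 121]), (183, [133, 127, 122]), (184, [137, 130, 123]), (185, [138, 130, 122]), (186, [138, 130, 123]), (195, [136, 129, 123]), (196, [136, 128, 122]), (197, [146, 140, 134]), (198, [172, 168, 163]), (199, [177, 174, 169]), (200, [175, 172, 166]), (201, [173, 171, 165]), (202, [173, 171, 165]), (203, [174, 171, 165])]
tool 0.3881637800393208 -0.1832250544651492
```

```bash
python3 -m jog '[0.0388,-0.0183,0,0,1,0.0388,-0.0183,0,0,1,0.0388,-0.0183,0,0,1,0.0388,-0.0183,0,0,1,0.0388,-0.0183,0,0,1,0.0388,-0.0183,0,0,1,0.0388,-0.0183,0,0,1,0.0388,-0.0183,0,0,1]'
python3 -m jog '[0.0388,-0.0183,0,0,1,0.0388,-0.0183,0,0,1,0,0,0,-4.2,1,0,0,0,-4.2,1,0,0,0,0,1,0,0,0,0,1,0,0,0,0,1,0,0,0,0,1]'
python3 - <<'E'
from h import *
f=grab('wrist');np.save('w11.npy',f,allow_pickle=True);o=sensors.get_obs();P=o['ee_pos'];y=o['orientation'][2]
d=np.array([.5097,.1688])-P[:2];a=np.radians(y);print(P,o['orientation'],'tool',d@[np.cos(a),np.sin(a)],d@[np.sin(a),-np.cos(a)],o['force'],o['moment'])
c=f['img'][150:215,280:360];cv2.imwrite('pics/w11c.png',cv2.resize(c,None,fx=9,fy=9,interpolation=cv2.INTER_CUBIC)[:,:,::-1])
for n in('w5','w11'):
  g=np.load(n+'.npy',allow_pickle=True).item()
  for t in(0,-3,3):
    a=np.radians(np.arange(30,390,60)-.7+t);Q=np.c_[.5097+.01472*np.cos(a),.1688+.01472*np.sin(a),0*a+.045];q=(proj(g,Q)-[280,150]+.5)*9-.5
    print(n,t,q[q[:,1]<400].round().tolist())
E
```

```text
clock: 40.95
ee_pos: [0.5306, 0.0884, 0.1692]
orientation: [-179.8, 0.1, 80.9]
force: [1.3, 0.1, -2.9]
gripper_width: 0.0172
finger_force: 59.8
clock: 41.75
ee_pos: [0.5087, 0.1689, 0.1704]
orientation: [-180.0, 0.0, 89.2]
force: [-0.3, -0.4, -4.1]
gripper_width: 0.017
finger_force: 59.8
[0.50878727 0.16900387 0.17054616] [-1.79985819e+02  7.63719389e-03  8.92482819e+01] tool -0.00019187580284335483 0.0009153230131089054 [-0.10379255  0.03182923 -4.11411425] [ 0.01346499 -0.03139648 -0.00580814]
w5 0 [[414.0, 225.0], [263.0, 241.0], [203.0, 375.0], [501.0, 345.0]]
w5 -3 [[421.0, 229.0], [270.0, 236.0], [202.0, 368.0], [501.0, 353.0]]
w5 3 [[407.0, 222.0], [257.0, 246.0], [204.0, 383.0], [500.0, 337.0]]
w11 0 [[492.0, 293.0], [361.0, 219.0], [231.0, 293.0]]
w11 -3 [[495.0, 300.0], [369.0, 219.0], [235.0, 287.0]]
w11 3 [[488.0, 286.0], [353.0, 219.0], [227.0, 300.0]]
```

View pics/w11c.png

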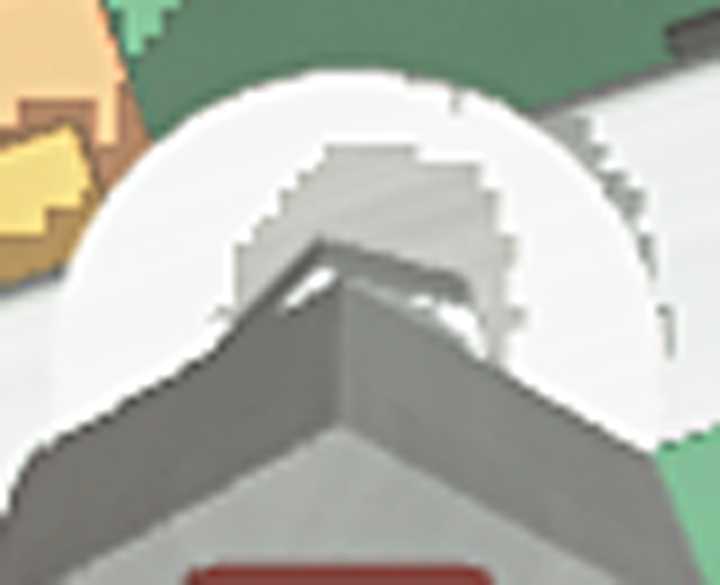

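The nut has moved since the start. Its bottom corners are now at about (320,237) and (470,275), so the blue sweep turned it anticlockwise. I'll measure the new yaw.

```bash
python3 - <<'E'
from h import *
f=np.load('w11.npy',allow_pickle=True).item()
w=lambda p,z:plane(f,(np.array(p,float)+.5)/9-.5+[280,150],z)[:,:2]
W=w([[240,322],[320,237],[470,274]],.045);d=np.diff(W,axis=0);print(W.round(4),np.degrees(np.arctan2(d[:,1],d[:,0]))%60,np.linalg.norm(d,axis=1))
W=w([[325,262],[470,298]],.061);d=np.diff(W,axis=0);print(np.degrees(np.arctan2(d[:,1],d[:,0]))%60)
f=np.load('w5.npy',allow_pickle=True).item()
W=w([[265,258],[420,243]],.045);d=np.diff(W,axis=0);print('w5',np.degrees(np.arctan2(d[:,1],d[:,0]))%60)
E
```

```text
[[0.4979 0.1734]
 [0.5059 0.1818]
 [0.5204 0.1779]] [46.41859851 45.17580619] [0.01154354 0.01507305]
[45.05743086]
w5 [29.00459047]
```

```bash
python3 -m jog '[-0.0005,0.0012,0.015,-8.1,1,0,0,0.015,-8.1,1,0,0,0.015,0,1,0,0,0.005,0,1,0,0,0.003,0,1,0,0,0.003,0,1,0,0,0,0,1,0,0,0,0,1]'
python3 -c "from h import *;o=sensors.get_obs();print(o['ee_pos'],o['orientation'],o['force'],o['moment'])"
python3 -m jog '[0,0,0.001,0,1,0,0,0.001,0,1,0,0,0.001,0,1,0,0,0.001,0,1,0,0,0,0,1,0,0,0,0,1,0,0,0,0,1,0,0,0,0,1]'
python3 -c "from h import *;o=sensors.get_obs();print(o['ee_pos'],o['orientation'],o['force'],o['moment'])"
```

```text
clock: 42.6
ee_pos: [0.5102, 0.169, 0.1151]
orientation: [180.0, -0.0, 105.5]
force: [0.1, 0.3, -3.5]
gripper_width: 0.0172
finger_force: 59.7
[0.5102483  0.16895992 0.11510286] [ 1.79962559e+02 -8.05549177e-03  1.05518267e+02] [ 0.05352265  0.26720536 -3.51799355] [ 0.02518056 -0.0047521   0.0077826 ]
clock: 43.4
ee_pos: [0.51, 0.1688, 0.1107]
orientation: [180.0, 0.0, 105.5]
force: [-0.2, -0.0, -3.5]
gripper_width: 0.017
finger_force: 59.7
[0.51004118 0.16880818 0.11071209] [1.79995350e+02 1.13536269e-04 1.05521598e+02] [-0.19363061 -0.041587   -3.46327836] [ 0.03403643 -0.03015286 -0.02846906]
```

```bash
python3 -m jog '[0,0,0.001,0,1,0,0,0.001,0,1,0,0,0.001,0,1,0,0,0.001,0,1,0,0,0.001,0,1,0,0,0.001,0,1,0,0,0,0,1,0,0,0,0,1]'
python3 -c "from h import *;o=sensors.get_obs();print(o['ee_pos'],o['orientation'],o['force'],o['moment'])"
```

```text
clock: 44.2
ee_pos: [0.5101, 0.1687, 0.1046]
orientation: [180.0, 0.0, 105.5]
force: [1.3, -1.6, -3.8]
gripper_width: 0.0172
finger_force: 59.7
[0.5101399  0.16866123 0.10462009] [1.79989835e+02 1.23176352e-02 1.05514254e+02] [ 1.32596154 -1.57139048 -3.7681244 ] [-0.2319321  -0.43779062  0.01956737]
```

```bash
python3 -m jog '[0,0,0.002,0,1,0,0,0.002,0,1,0,0,0.002,0,1,0,0,0.002,0,1,0,0,0.0015,0,1,0,0,0.001,0,1,0,0,0,0,1,0,0,0,0,1]'
python3 -m jog '[0,0,0.0005,0,1,0,0,0.0005,0,1,0,0,0.0005,0,1,0,0,0.0005,0,1,0,0,0.0003,0,1,0,0,0,0,1,0,0,0,0,1,0,0,0,0,1]'
python3 -c "from h import *;o=sensors.get_obs();print(o['ee_pos'],o['orientation'],o['force'],o['moment'])"
```

```text
clock: 45.0
ee_pos: [0.5101, 0.1686, 0.0941]
orientation: [180.0, 0.0, 105.5]
force: [2.3, -1.8, -4.5]
gripper_width: 0.0169
finger_force: 59.7
clock: 45.8
ee_pos: [0.5103, 0.1687, 0.0926]
orientation: [180.0, -0.0, 105.5]
force: [1.2, -3.7, 5.2]
gripper_width: 0.0172
finger_force: 61.3
[0.51029157 0.16872109 0.09255379] [ 1.79963445e+02 -1.71056868e-02  1.05511529e+02] [ 1.18897679 -3.73942431  5.20640722] [-0.75085589 -0.15791824  0.05421953]
```

Red is home at TCP z 0.0926. I'll turn it clockwise and watch for the moment to rise.

```bash
python3 -m jog '[0,0,0,1,1,0,0,0,1,1,0,0,0,1,1,0,0,0,1,1,0,0,0,1,1,0,0,0,0,1,0,0,0,0,1,0,0,0,0,1]'
python3 -c "from h import *;o=sensors.get_obs();print(o['ee_pos'],o['orientation'],o['force'],o['moment'])"
python3 -m jog '[0,0,0,1,1,0,0,0,1,1,0,0,0,1,1,0,0,0,1,1,0,0,0,1,1,0,0,0,1,1,0,0,0,0,1,0,0,0,0,1]'
python3 -c "from h import *;o=sensors.get_obs();print(o['ee_pos'],o['orientation'],o['force'],o['moment'])"
python3 -m jog '[0,0,0,1,1,0,0,0,1,1,0,0,0,1,1,0,0,0,1,1,0,0,0,1,1,0,0,0,1,1,0,0,0,0,1,0,0,0,0,1]'
python3 -c "from h import *;o=sensors.get_obs();print(o['ee_pos'],o['orientation'],o['force'],o['moment'])"
```

```text
clock: 46.6
ee_pos: [0.5104, 0.1686, 0.0925]
orientation: [180.0, -0.0, 100.5]
force: [2.3, -4.0, 5.1]
gripper_width: 0.017
finger_force: 61.1
[0.5103934  0.16861804 0.09254561] [ 1.79956634e+02 -1.13790467e-02  1.00513112e+02] [ 2.30182362 -3.95291192  5.13795692] [-0.846244  -0.2514039  0.076596 ]
clock: 47.4
ee_pos: [0.5104, 0.1681, 0.0926]
orientation: [180.0, 0.0, 94.5]
force: [1.3, -4.9, 5.4]
gripper_width: 0.0171
finger_force: 61.2
[0.51044331 0.16809438 0.09256505] [1.79959597e+02 1.63437071e-02 9.44980375e+01] [ 1.29470821 -4.88250102  5.36196117] [-1.19630095 -0.20646531  0.13959649]
clock: 48.2
ee_pos: [0.5104, 0.168, 0.0926]
orientation: [180.0, 0.0, 88.5]
force: [0.9, -6.1, 7.2]
gripper_width: 0.0169
finger_force: 61.3
[0.51037429 0.16795421 0.09257006] [1.79966323e+02 2.55629084e-02 8.85158500e+01] [ 0.90521003 -6.07585345  7.19434219] [-1.31520993 -0.14410371  0.24848379]
```

```bash
python3 -m jog '[-0.0005,0,0,3,1,0,0,0,3,1,0,0,0,3,1,0,0,0,3,1,0,0,0,3,1,0,0,0,3,1,0,0,0,3,1,0,0,0,3,1]'
python3 -c "from h import *;o=sensors.get_obs();print(o['ee_pos'],o['orientation'],o['force'],o['moment'])"
python3 -m jog '[0,0,0,3,1,0,0,0,3,1,0,0,0,3,1,0,0,0,3,1,0,0,0,3,1,0,0,0,3,1,0,0,0,3,1,0,0,0,0,1]'
python3 -m jog '[0,0,0,2,1,0,0,0,2,1,0,0,0,2,1,0,0,0,0,1,0,0,0,0,1,0,0,0,0,1,0,0,0,0,1,0,0,0,0,1]'
python3 - <<'E'
from h import *
o=sensors.get_obs();print(o['ee_pos'],o['orientation'],o['force'],o['moment'],o['gripper_width'],o['qpos'][6])
f=grab('wrist');np.save('w12.npy',f,allow_pickle=True);cv2.imwrite('pics/w12.png',f['img'][:,:,::-1])
E
```

```text
clock: 49.0
ee_pos: [0.5101, 0.1679, 0.0925]
orientation: [180.0, -0.0, 64.4]
force: [0.2, -4.8, 6.9]
gripper_width: 0.0176
finger_force: 61.5
[0.51008273 0.1679056  0.09254565] [ 1.79996825e+02 -4.60071362e-03  6.44288743e+01] [ 0.20461986 -4.80739678  6.85500356] [-1.05270526  0.08452767  0.39126072]
clock: 49.8
ee_pos: [0.5099, 0.1681, 0.0925]
orientation: [-180.0, 0.0, 43.4]
force: [-1.0, -4.2, 9.9]
gripper_width: 0.0175
finger_force: 61.6
clock: 50.6
ee_pos: [0.5098, 0.1681, 0.0925]
orientation: [-180.0, -0.0, 37.5]
force: [-2.2, -3.3, 9.3]
gripper_width: 0.0175
finger_force: 61.7
[0.50984902 0.16809875 0.09253631] [-1.79961794e+02 -6.85953184e-04  3.75260567e+01] [-2.2315308  -3.30576178  9.34640605] [-0.8963626   0.3366077   0.11924608] 0.01747474162928266 -48.85682959377683
```

View pics/w12.png

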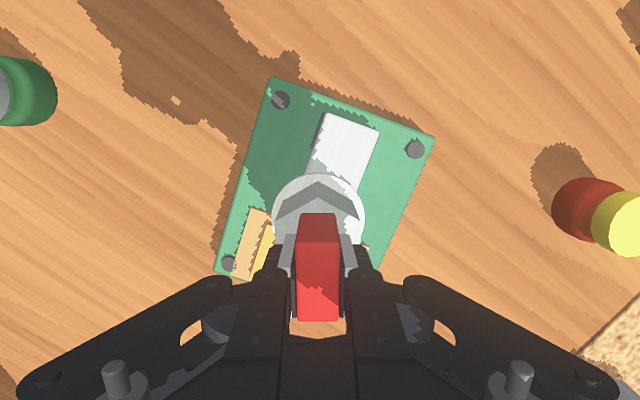

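The red key sits upright on the washer at (318,195). The nut has turned about 42° net past its starting angle, so I'm handing the job in.

```bash
python3 -c "from station import job;print(job.job_done())"
```

```text
the job is handed in; nothing more can be done
None
```

Job handed in, result not reported back: the red key fits and is held upright, fully home on the clamp's steel nut, which I estimate is about 42° clockwise of its start (it had slipped about 16° loose while I tried blue, so I turned it back through that first); yellow (too big) and blue (too small) stand back on the mat.

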